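# Index the tube carousel to its next stop

## Robot

A 7-joint arm with a two-finger parallel gripper is mounted at the origin on the work surface. World frame = base frame: x ahead of the robot, y to its left, z up, the work surface at z = 0. Lengths are in m, angles in rad, forces in N, time in s.
With the tool pointing down it reaches from about 0.425 to 0.975 m from the base axis. Payload 16.7 kg.
Tool frame: the origin (TCP) lies midway between the tips of the shut fingers; the grasp point (between the pads) lies 19 mm behind it; z points along the fingers, y is the line along which they close (so a half turn about z gives the same grasp; the last joint's range is limited). The gripper opens to 85 mm and grips with 20 to 120 N. Pads are 22 mm wide; open, the fingers measure 114 mm over their backs; the gripper's body (76 mm by 85 mm) begins 54 mm behind the grasp point. The pads swing forward as they close: fully open they stand 13 mm farther back than shut.
Start: joints at [1.05, 0.426, 0.074, 1.606, -0.034, 1.111, -0.067], TCP at [0.245, -0.629, 0.231] pointing down, gripper open.
Joint ranges: [-2.85, 2.85], [-0.5, 2.14], [-1.23, 1.37], [0.21, 2.46], [-1.02, 4.16], [0.16, 2.05], [-2.73, 2.73]. Speed limits (rad/s): [1.89, 1.89, 2.39, 2.39, 3.01, 3.01, 3.01].

## Interface

Orientations are given as a unit quaternion [w, x, y, z].
In Python, from station import robot gives the robot as it stands.
- The arm moves only by the shell command python3 -m inch 'ROWS'. ROWS is a JSON object of lists of equal length, an entry for each row: "jaw": the finger opening in mm, from 0 to 85.4; "slide": the shift along the tool's x, y, z in units of 30 mm (1.0 is 30 mm), a list of three; "turn": the turn about the tool's z in units of 5 degrees (1.0 is 5 degrees). In form: {"jaw": [jaw, ...], "slide": [[dx, dy, dz], ...], "turn": [turn, ...]}. A call has 1 to 8 rows; each row shifts and turns the commanded pose from where the row before left it, along the tool's axes as they then stand; what a row does not reach is not made up. A row lasts 1/12 s, in which the tool goes at most 41.7 mm and 7.16 degrees, less where a joint would pass 70% of its speed; a pose out of reach is approached as far as the arm can. A call is refused whole if a number of a shift passes 1 or a number of a turn 1, either way. A call with a gripper value outside its range is refused whole. The fingers move at their own pace and stop on an object; the grip force is fixed at half the most. Time passes only in rows, so rows that do not move let the fingers close. It gives the time, the measured TCP pose, the force, the opening and the grip force at its end, in the units of the state.
- robot.get_state(): the state, without advancing time (a new reading comes with each control period).
- robot.grab_frame(name): name is "scene" or "top" or "wrist"; returns a dict with "pixels" (384x512x3 uint8, blue, green, red), "fov_y" (degrees; the focal length in pixels is half the picture's height over the tangent of half this angle, whatever the lens; pixels are square), "cx", "cy" (the principal point, pixels), "dist_coeffs" ([k1, k2, p1, p2, k3] as OpenCV has them; the pictures are not rectified), "origin" and "attitude" of the camera in the world. Camera axes: x right, y up, looking along -z (the intrinsics and any distortion apply to the point x, -y, -z); pixel columns grow to the right and rows downward; lengths in m; the calibration is good to about 2 mm. A picture is of the moment at which its call begins. There is no depth.
- robot.finish_job(): hands the job in; it is judged then, once.
The state is a dict: "t": time; "joint_pos": joint angles; "qvel": joint speeds; "joint_torque": joint torques, N m; "tool_pos": TCP position; "eef_rot": TCP orientation; "ft_force": force on the tool from outside, world axes, zero at the start; "moment": the same for the moment, N m; "opening": finger opening in m; "grasp_force": force on a finger pad.
Only numpy, scipy, OpenCV 4.12 (cv2) and the standard library are available. Lean on these libraries where they do the work, as an engineer would, in place of code of your own. Each camera call takes 0.05 s, during which the arm holds its last target. There are 200 camera calls.

## Task

Bring the tube carousel round to its next stop: draw its spring pin, turn the carousel counter-clockwise (seen from above) off its hole, and let the pin drop fully home in the next hole, wherever that turns out to be. Be gentle: never strain the pin against the hole plate, neither by turning on a seated pin nor by pressing it down. Leave the other things on the bench alone.

Things in the scene. Friction and masses are not known exactly. Their poses are not given: they have to be found in the camera images.
- carousel_base: fixed round base of the tube carousel: grey foot 280 mm across, 30 mm high, and on it a steel hole plate, its top 45 mm above the bench. Origin on the bench, on the carousel's upright turning axis; z up. The holes are hidden under the wheel.
- wheel_top (a point): centre of the upper face of the white wheel (310 mm across, face 64 mm above the bench) that turns on the base. It carries capped tubes up to 118 mm above the bench: a cluster within 55 mm of the axis and seven singles 115 mm from the axis, none within 95 degrees of the plunger.
- carousel (a joint): turn of the wheel, rad: 0 at the start (pin in its first hole), growing counter-clockwise from above; end stop at 1.45. One other hole exists, somewhere between 0.78 and 1.23, different each time and not to be seen. Turning takes 1 to 2 N at the plunger, plus some 2 N while the pin rubs on the plate. With the pin in a hole there is about 0.02 rad of play either way.
- block_top (a point): centre of the top of the aluminium block, fixed on the wheel, that guides the plunger, 120 mm from the turning axis: 40 mm along the rim, 36 mm radially, sides upright, from the wheel's face (64 mm) to 96 mm above the bench. Pushing its side turns the wheel. x, y, z as the wheel's.
- plunger: spring index plunger in the block: black knob 30 mm across, 16 mm high, on a 16 mm neck. Origin at mid knob: 120 mm above the bench with the pin home, 128 mm when let go and riding on the plate, 135 mm at most. x radially out, z up. Spring 6 N home, 8 N drawn. The 10 mm round-tipped pin drops into a 15 mm hole by itself unless held; strained on the plate by over 25 N it bends.
- tube_rack: bystander: white rack 180 x 96 x 95 mm with orange-capped tubes, loose; origin under its centre
- glove_box: bystander: cardboard glove box 125 x 235 x 75 mm, loose; origin under its centre
- pen_cup: bystander: grey empty cup 76 mm across, 95 mm high, loose; origin under its centre

How it is judged:
By the outcome, as a careful person would: the job done as asked, in the order asked, and still so for the second after the job is handed in, with the robot touching nothing.
It also fails if it takes over 48 s, if anything falls off the work surface, if the arm or the gripper's body presses on something with over 40 N, if the wrist force passes 120 N, or if a joint passes its speed limit or range.

## Working session

There is one attempt and no reset: what is moved stays moved. The work goes in short steps, Python scripts to look and compute and a shell command to move; the robot and the scene stay as the last step left them, time stands still between calls to the robot, and variables do not carry over. Pictures are saved under pics/ and viewed, at most 10 in all, crops included, and the job is handed in when it is done.

```bash
mkdir -p pics; cat > h.py <<'E'
import numpy as np, cv2
from scipy.spatial.transform import Rotation as R
from station import robot
def rot(a):
    a=np.array(a,float)
    return a if a.shape==(3,3) else R.from_quat(a[[1,2,3,0]]).as_matrix()
def K(f):
    h=f["pixels"].shape[0]; fl=h/2/np.tan(np.radians(f["fov_y"])/2)
    return np.array([[fl,0,f["cx"]],[0,fl,f["cy"]],[0,0,1]])
def ray(f,uv):
    p=cv2.undistortPoints(np.array([[uv]],float),K(f),np.array(f["dist_coeffs"],float))[0,0]
    return np.array(f["origin"]),rot(f["attitude"])@np.array([p[0],-p[1],-1])
def atz(f,uv,z):
    o,d=ray(f,uv); return o+d*(z-o[2])/d[2]
def proj(f,P):
    q=(np.atleast_2d(P)-np.array(f["origin"]))@rot(f["attitude"])*[1,-1,-1]
    return cv2.projectPoints(q,np.zeros(3),np.zeros(3),K(f),np.array(f["dist_coeffs"],float))[0][:,0]
def load(n):
    import pickle; return pickle.load(open(n,'rb'))
E
python3 - <<'E'
from h import *
import pickle
fs={}
for n in("top","scene"):
    f=robot.grab_frame(n); fs[n]=f; print(n,f["origin"],f["attitude"],f["fov_y"],f["dist_coeffs"])
pickle.dump(fs,open('f0.pkl','wb'))
cv2.imwrite('pics/t0.png',cv2.resize(fs["top"]["pixels"],(768,576))); cv2.imwrite('pics/s0.png',cv2.resize(fs["scene"]["pixels"],(768,576)))
print(robot.get_state())
E
```

```text
top [0.33852048 0.01241523 1.64664912] [-0.70325946 -0.0345813   0.03448733  0.70925376] 42.37562391508103 [-0.18237388  0.          0.          0.          0.        ]
scene [ 1.21628471 -0.41236303  0.75474752] [0.77857415 0.3857586  0.21949837 0.44365872] 52.694857775518024 [-0.00621294  0.          0.          0.          0.        ]
{'t': 0.1, 'joint_pos': array([ 1.04949732,  0.42667862,  0.07385371,  1.60655554, -0.03408198,
        1.110784  , -0.06711946]), 'qvel': array([ 9.08479616e-04,  1.46440691e-04, -1.52872917e-03, -2.02333667e-03,
       -2.89110663e-04, -3.64394417e-05,  9.89253302e-04]), 'joint_torque': array([ 9.08509333e-03, -9.51534748e+01,  3.77174959e+00, -4.64408004e+01,
        1.96053518e-02,  6.53047522e-03,  4.57102601e-05]), 'tool_pos': array([ 0.24505726, -0.62854733,  0.230669  ]), 'eef_rot': array([-5.61895105e-04,  9.82774301e-01,  1.84808909e-01, -1.56153697e-04]), 'ft_force': array([-0.12627566, -1.19269428, -0.52401001]), 'moment': array([ 0.02370141, -0.02993977, -0.02725905]), 'grasp_force': 0.0, 'opening': 0.08530872986872559}
```

View pics/t0.png

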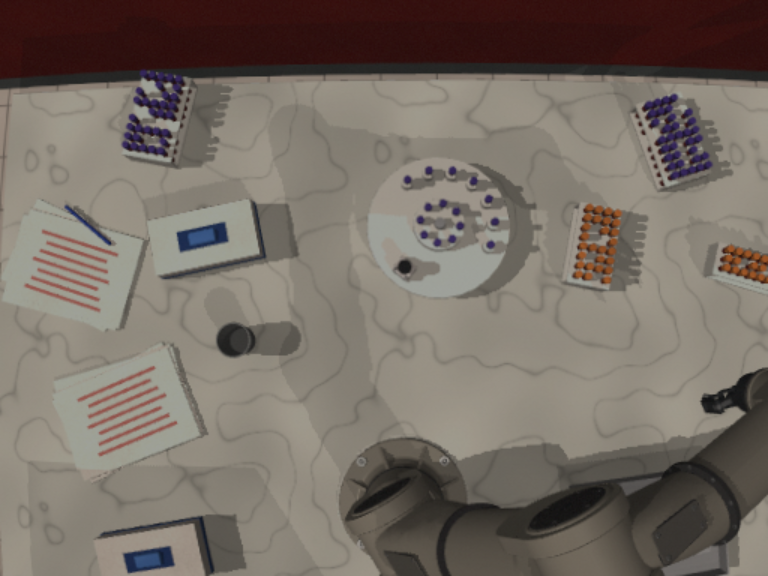

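View pics/s0.png

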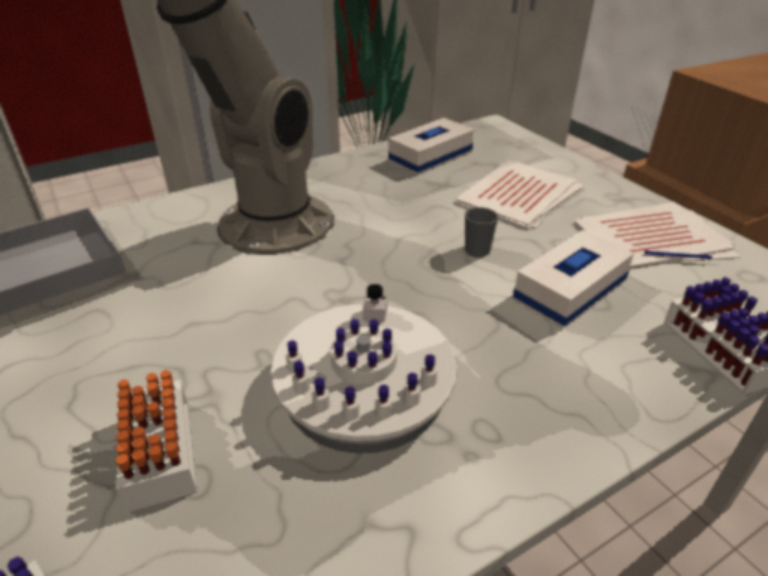

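The top view shows the wheel centred at about (438,227), the knob at (405,267), the orange rack to the right and the cup at (236,340). In the scene view the knob is at (375,291). Next I compute positions from these.

```bash
python3 - <<'E'
from h import *
fs=load('f0.pkl'); t,s=fs["top"],fs["scene"]
def blob(f,u,v,r,th):
    g=f["pixels"].max(2); u,v=int(u),int(v); sub=g[v-r:v+r+1,u-r:u+r+1]
    n,l,st,c=cv2.connectedComponentsWithStats((sub<th).astype(np.uint8)); print(sub.min(),st[1:].tolist())
    i=1+np.argmax(st[1:,4]); return c[i]+[u-r,v-r]
kt=blob(t,405/1.5,267/1.5,9,60); ks=blob(s,375/1.5,291/1.5,10,55); print(kt,ks)
o1,d1=ray(t,kt);o2,d2=ray(s,ks)
A=np.c_[d1,-d2]; x=np.linalg.lstsq(A,o2-o1,rcond=None)[0]; print("tri",o1+d1*x[0],o2+d2*x[1])
print("knob@.122",atz(t,kt,.122),atz(s,ks,.12))
# wheel edge: radial scan from centre outward, last strong falling edge from white
g=cv2.GaussianBlur(t["pixels"],(3,3),0).astype(float).mean(2)
c=atz(t,(438/1.5,227/1.5),.064); 
for it in range(3):
    P=[]
    for a in np.radians(np.arange(0,360,4)):
        rr=np.arange(.140,.172,.0005); Q=c+np.c_[rr*np.cos(a),rr*np.sin(a),0*rr]; uv=proj(t,Q).astype(np.float32)
        pr=cv2.remap(g.astype(np.float32),uv[None,:,0],uv[None,:,1],cv2.INTER_LINEAR)[0]
        gr=np.gradient(pr); j=np.argmin(gr)
        if gr[j]<-.8 and 3<j<len(rr)-4: P.append(Q[j,:2])
    P=np.array(P); w=np.ones(len(P))
    for _ in range(10):
        M=np.c_[2*P,np.ones(len(P))]; sol=np.linalg.lstsq(M*w[:,None],(P**2).sum(1)*w,rcond=None)[0]
        r=np.sqrt(sol[2]+sol[:2]@sol[:2]); e=np.linalg.norm(P-sol[:2],axis=1)-r; w=1/(1+(e/.002)**2)
    c=np.r_[sol[:2],.064]
print("wheel",c,r,len(P),np.median(abs(e)))
k=atz(t,kt,.122); d=k-c; print("dist",np.hypot(*d[:2]),"az deg",np.degrees(np.arctan2(d[1],d[0])))
for n,uv,z in(("cup",(236,340),.095),("rack",(597,243),.1),("box",(206,237),.075)): print(n,atz(t,np.array(uv)/1.5,z))
print(rot(robot.get_state()["eef_rot"]))
E
```

```text
24 [[4, 5, 9, 8, 60]]
8 [[5, 6, 10, 10, 82]]
[269.36666667 177.46666667] [249.5        194.36585366]
tri [ 0.50497079 -0.00816864  0.11916658] [ 0.50514609 -0.00783748  0.11918122]
knob@.122 [ 0.50466204 -0.00813046  0.122     ] [ 0.50606223 -0.00835862  0.12      ]
wheel [ 0.5979023  -0.08383673  0.064     ] 0.1529158048746252 89 0.0005942839148732615
dist 0.12010490072177464 az deg 140.9251890390303
cup [0.35480211 0.3459277  0.095     ]
rack [ 0.55352037 -0.4202906   0.1       ]
box [0.57719322 0.41881105 0.075     ]
[[ 9.31691286e-01  3.63250717e-01 -5.14614124e-04]
 [ 3.63251068e-01 -9.31690703e-01  1.04671495e-03]
 [-9.92412389e-05 -1.16214933e-03 -9.99999320e-01]]
```

```bash
R='[0.65,-0.67,0]'; python3 -m inch '{"jaw":[85,85,85,85,85,85,85,85],"slide":[[0.65,-0.67,0],[0.65,-0.67,0],[0.65,-0.67,0],[0.65,-0.67,0],[0.65,-0.67,0],[0.65,-0.67,0],[0.65,-0.67,0],[0.65,-0.67,0]],"turn":[0,0,0,0,0,0,0,0]}'
python3 -m inch '{"jaw":[85,85,85,85,85,85,85,85],"slide":[[0.65,-0.67,0],[0.65,-0.67,0],[0.65,-0.67,0],[0.65,-0.67,0],[0.65,-0.67,0],[0.65,-0.67,0],[0.65,-0.67,0],[0.65,-0.67,0]],"turn":[0,0,0,0,0,0,0,0]}'
python3 -m inch '{"jaw":[85,85,85,85,85,85,85,85],"slide":[[0.65,-0.67,0],[0.65,-0.67,0],[0.65,-0.67,0],[0.65,-0.67,0],[0.65,-0.67,0],[0.65,-0.67,0],[0.65,-0.67,0],[0.65,-0.67,0]],"turn":[0,0,0,0,0,0,0,0]}'
python3 -m inch '{"jaw":[85,85,85,85,85,85,85,85],"slide":[[0,0,0],[0,0,0],[0,0,0],[0,0,0],[0,0,0],[0,0,0],[0,0,0],[0,0,0]],"turn":[-1,-1,-1,-1,-1,-1,-1,-1]}'
```

```text
t: 0.77
tool_pos: [0.3323, -0.421, 0.2311]
eef_rot: [-0.0, 0.983, 0.185, -0.0]
ft_force: [0.0, -0.0, -0.4]
opening: 0.0849
grasp_force: 0.0
t: 1.43
tool_pos: [0.4192, -0.2145, 0.2313]
eef_rot: [-0.0, 0.983, 0.185, -0.0]
ft_force: [0.8, -1.2, -0.6]
opening: 0.085
grasp_force: 0.0
t: 2.1
tool_pos: [0.5061, -0.0081, 0.2312]
eef_rot: [-0.0, 0.983, 0.185, -0.0]
ft_force: [1.0, -1.9, -0.7]
opening: 0.0848
grasp_force: 0.0
t: 2.77
tool_pos: [0.5058, -0.0095, 0.2311]
eef_rot: [-0.0, 0.859, 0.512, -0.0]
ft_force: [-0.1, -0.1, 0.2]
opening: 0.0851
grasp_force: 0.0
```

```bash
python3 -m inch '{"jaw":[85,85,85,85,85,85,85,85],"slide":[[0,0,0],[0,0,0],[0,0,0],[0,0,0],[0,0,0],[0,0,0],[0,0,0],[0,0,0]],"turn":[-1,-1,-1,-1,-1,-1,-1,-1]}'
python3 -m inch '{"jaw":[85,85,85,85,85,85,85,85],"slide":[[0,0,0],[0,0,0],[0,0,0],[0,0,0],[0,0,0],[0,0,0],[0,0,0],[0,0,0]],"turn":[-1,-1,-1,-1,-1,-1,-1,-1]}'
python3 -m inch '{"jaw":[70,70],"slide":[[0,0,0],[0,0,0]],"turn":[0,0]}'
python3 - <<'E'
from h import *
import pickle
f=robot.grab_frame("wrist"); pickle.dump(f,open('w1.pkl','wb')); cv2.imwrite('pics/w1.png',f["pixels"])
s=robot.get_state(); M=rot(s["eef_rot"]); print(s["tool_pos"],np.round(M,3).tolist(),s["joint_pos"],f["origin"])
print(proj(f,[[.505,-.0081,.128],[.5979,-.0838,.064]]))
E
```

```text
t: 3.43
tool_pos: [0.5058, -0.0095, 0.2311]
eef_rot: [-0.0, 0.632, 0.775, -0.0]
ft_force: [-0.2, 0.1, 0.1]
opening: 0.085
grasp_force: 0.0
t: 4.1
tool_pos: [0.5058, -0.0095, 0.2311]
eef_rot: [-0.0, 0.329, 0.944, -0.0]
ft_force: [-0.1, -0.1, 0.0]
opening: 0.0851
grasp_force: 0.0
t: 4.27
tool_pos: [0.5058, -0.0095, 0.2312]
eef_rot: [-0.0, 0.333, 0.943, 0.0]
ft_force: [-0.2, -0.3, -0.4]
opening: 0.0698
grasp_force: 0.0
[ 0.50588926 -0.00951757  0.23119953] [[-0.778, 0.628, -0.0], [0.628, 0.778, 0.0], [0.0, -0.0, -1.0]] [ 0.45062965  0.20160563 -0.62674603  1.94746355  0.13687492  1.03446533
  0.65522126] [0.44309586 0.04100198 0.37373289]
[[251.64709737 190.15295683]
 [250.87353728 275.4624548 ]]
```

View pics/w1.png

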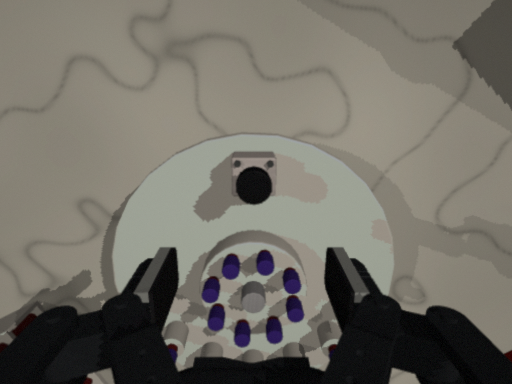

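The wrist view shows the knob at about (254,186), the block at (253,165), and the fingers clear on either side. I now refine the knob position with all three cameras.

```bash
python3 - <<'E'
from h import *
from scipy.optimize import least_squares
fs=load('f0.pkl'); w=load('w1.pkl')
g=w["pixels"].max(2); m=(g[160:215,225:285]<45).astype(np.uint8)
n,l,st,c=cv2.connectedComponentsWithStats(m); i=1+np.argmax(st[1:,4]); print(st[i],c[i]+[225,160])
uw=c[i]+[225,160]; 
# silhouette model: centroid of hull of knob cylinder projected
def cen(f,x,y):
    a=np.linspace(0,2*np.pi,60); P=np.vstack([np.c_[x+.015*np.cos(a),y+.015*np.sin(a),0*a+z] for z in(.112,.128)])
    h=cv2.convexHull(proj(f,P).astype(np.float32)); M=cv2.moments(h); return np.array([M["m10"],M["m01"]])/M["m00"]
obs=[(w,uw),(fs["top"],np.array([269.37,177.47])),(fs["scene"],np.array([249.5,194.37]))]
for f,u in obs:
    r=least_squares(lambda p:cen(f,*p)-u,[.505,-.008],diff_step=1e-3); print(r.x)
E
```

```text
[  11    7   35   37 1021] [253.30950049 185.1380999 ]
[ 0.50421714 -0.00570226]
[ 0.50478125 -0.00815557]
[ 0.50597875 -0.00830967]
```

```bash
python3 -m inch '{"jaw":[70,70,70,70,60,50,45,40],"slide":[[0.06,0.03,0.8],[0,0,0.8],[0,0,0.8],[0,0,0.8],[0,0,0.6],[0,0,0.3],[0,0,0.15],[0,0,0]],"turn":[0,0,0,0,0,0,0,0]}'
python3 -m inch '{"jaw":[36,34,32,31],"slide":[[0,0,0],[0,0,0],[0,0,0],[0,0,0]],"turn":[0,0,0,0]}'
```

```text
t: 4.98
tool_pos: [0.505, -0.0075, 0.1035]
eef_rot: [-0.0, 0.332, 0.943, -0.0]
ft_force: [-0.1, 0.4, -1.2]
opening: 0.0399
grasp_force: 0.0
t: 5.32
tool_pos: [0.5057, -0.0076, 0.1046]
eef_rot: [0.001, 0.332, 0.943, 0.0]
ft_force: [1.4, 0.3, 1.0]
opening: 0.0306
grasp_force: 0.4
```

```bash
python3 -m inch '{"jaw":[29,27,25,25],"slide":[[0,0,0],[0,0,0],[0,0,0],[0,0,0]],"turn":[0,0,0,0]}'; python3 -c "
from station import robot
s=robot.get_state();print(s['tool_pos'],s['ft_force'],s['moment'],s['opening'],s['grasp_force'])"
```

```text
t: 5.65
tool_pos: [0.5058, -0.0075, 0.1048]
eef_rot: [0.001, 0.331, 0.943, 0.0]
ft_force: [-1.6, 0.0, 12.2]
opening: 0.028
grasp_force: 58.2
[ 0.50577584 -0.00749292  0.10478124] [-1.64186746e+00  8.16153561e-03  1.22489180e+01] [ 0.10693832  0.47324346 -0.04782212] 0.028012387449819747 58.19678485393524
```

```bash
python3 -m inch '{"jaw":[25,25,25,25,25],"slide":[[0,0,-0.15],[0,0,-0.15],[0,0,-0.15],[0,0,0],[0,0,0]],"turn":[0,0,0,0,0]}'; python3 - <<'E'
from h import *
import pickle
f=robot.grab_frame("scene"); pickle.dump(f,open('s1.pkl','wb'))
g=f["pixels"][165:230,215:285]; cv2.imwrite('pics/s1.png',cv2.resize(g,None,fx=8,fy=8,interpolation=2))
s=robot.get_state();print(s['tool_pos'],s['ft_force'],s['opening'],s['grasp_force'])
E
```

```text
t: 6.07
tool_pos: [0.5054, -0.0078, 0.1175]
eef_rot: [0.0, 0.331, 0.943, 0.0]
ft_force: [6.2, -0.8, -7.2]
opening: 0.0278
grasp_force: 59.7
[ 0.5053919  -0.00779357  0.11738259] [ 4.86756274 -0.92498605 -7.69395944] 0.027903999028471703 59.68898892402649
```

View pics/s1.png

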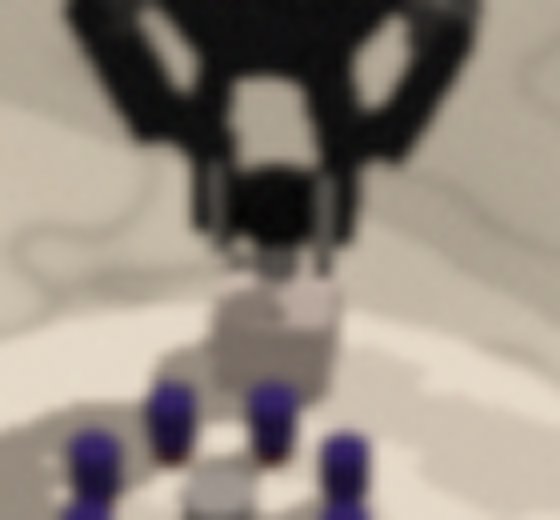

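```bash
python3 -m inch '{"jaw":[25,25,25,25],"slide":[[-0.004,-0.175,0],[-0.004,-0.175,0],[-0.004,-0.175,0],[-0.004,-0.175,0]],"turn":[-0.5,-0.5,-0.5,-0.5]}'; python3 -m inch '{"jaw":[25,25,25,25],"slide":[[-0.004,-0.175,0],[-0.004,-0.175,0],[-0.004,-0.175,0],[-0.004,-0.175,0]],"turn":[-0.5,-0.5,-0.5,-0.5]}'
cat >> h.py <<'E'
C=np.array([.5979,-.0838])
def where():
    s=robot.get_state(); p=s["tool_pos"]; M=rot(s["eef_rot"]); d=p[:2]-C
    az=np.arctan2(d[1],d[0])%(2*np.pi)
    print("t",s["t"],"p",np.round(p,4),"r %.4f turn %.3f yaw %.3f"%(np.hypot(*d),az-np.arctan2(.0764,-.0929),np.arctan2(M[1,0],M[0,0])%(2*np.pi)-az),"F",np.round(s["ft_force"],1),"Ftool",np.round(M.T@s["ft_force"],1),s["opening"],s["grasp_force"])
E
python3 -c "
from h import *;where()"
```

```text
t: 6.45
tool_pos: [0.4939, -0.0253, 0.1173]
eef_rot: [0.0, 0.247, 0.969, 0.0]
ft_force: [7.5, -1.2, -8.4]
opening: 0.028
grasp_force: 59.8
t: 6.78
tool_pos: [0.4857, -0.0443, 0.1174]
eef_rot: [0.001, 0.161, 0.987, 0.0]
ft_force: [7.3, -0.3, -8.1]
opening: 0.028
grasp_force: 59.8
t 6.7833 p [ 0.4857 -0.0443  0.1174] r 0.1190 turn 0.350 yaw 0.014 F [ 7.3 -0.3 -8.1] Ftool [-7.   2.1  8.1] 0.02798614381935923 59.79389727115631
```

```bash
python3 -m inch '{"jaw":[25,25,25,25,25,25,25],"slide":[[-0.007,-0.175,0],[-0.007,-0.175,0],[-0.007,-0.175,0],[-0.007,-0.175,0],[-0.007,-0.175,0],[-0.007,-0.175,0],[0,0,0]],"turn":[-0.5,-0.5,-0.5,-0.5,-0.5,-0.5,0]}'; python3 -c "
from h import *;where()"
```

```text
t: 7.37
tool_pos: [0.4798, -0.0757, 0.1172]
eef_rot: [0.0, 0.031, 1.0, 0.0]
ft_force: [6.1, 1.0, -7.4]
opening: 0.0279
grasp_force: 59.8
t 7.3667 p [ 0.4798 -0.0757  0.1172] r 0.1184 turn 0.620 yaw 0.006 F [ 6.1  1.  -7.4] Ftool [-6.   1.4  7.4] 0.02788126568220773 59.846123456954956
```

```bash
python3 -m inch '{"jaw":[25,25,25,29,34,50],"slide":[[0,0,0.065],[0,0,0.065],[0,0,0],[0,0,0],[0,0,0],[0,0,0]],"turn":[0,0,0,0,0,0]}'; python3 -c "
from h import *;where()"
python3 -m inch '{"jaw":[60,60,60,60],"slide":[[0,0,-0.2],[0,0,-0.7],[0,0,-0.8],[0,0,0]],"turn":[0,0,0,0]}';python3 - <<'E'
from h import *
import pickle
where()
fs={n:robot.grab_frame(n) for n in("scene","wrist")}; pickle.dump(fs,open('f2.pkl','wb'))
a=cv2.resize(fs["scene"]["pixels"][150:290,160:330],None,fx=3,fy=3); cv2.imwrite('pics/s2.png',np.hstack([a,cv2.resize(fs["wrist"]["pixels"][80:270,150:360],(280,253)) if 0 else cv2.copyMakeBorder(fs["wrist"]["pixels"][80:270,140:370],0,a.shape[0]-190,0,0,0)]))
E
```

```text
t: 7.87
tool_pos: [0.4792, -0.0751, 0.1133]
eef_rot: [-0.0, 0.032, 0.999, -0.0]
ft_force: [0.2, 0.5, -0.3]
opening: 0.0447
grasp_force: 0.0
t 7.8667 p [ 0.4792 -0.0751  0.1133] r 0.1190 turn 0.615 yaw 0.009 F [ 0.2  0.5 -0.3] Ftool [-0.1  0.5  0.3] 0.04468336674399867 0.0
t: 8.2
tool_pos: [0.4813, -0.075, 0.1683]
eef_rot: [0.002, 0.032, 0.999, -0.0]
ft_force: [1.0, 0.1, 0.7]
opening: 0.0597
grasp_force: 0.0
t 8.2 p [ 0.4813 -0.075   0.1683] r 0.1169 turn 0.613 yaw 0.011 F [1.  0.1 0.7] Ftool [-1.   0.2 -0.7] 0.05970619799537306 0.0
```

View pics/s2.png

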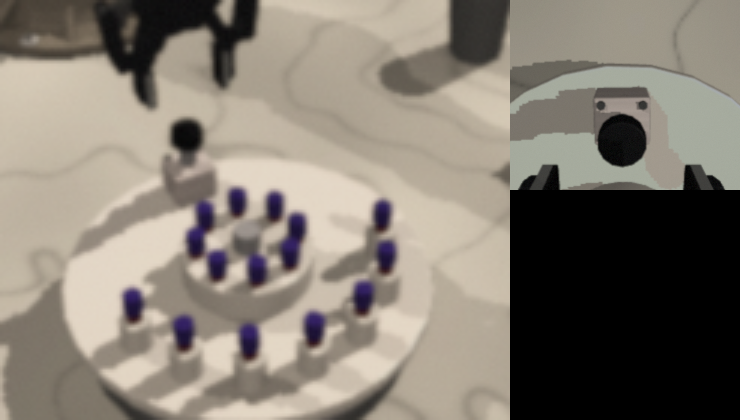

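The scene crop shows the knob released and riding high at (187,136) in the crop, with the neck visible. The fingers are clear above. Next I shut the fingers and go behind the knob on the clockwise side.

```bash
python3 -m inch '{"jaw":[0,0,0,0,0,0,0],"slide":[[0.05,0.7,0],[0.05,0.7,0],[0,0,0.3],[0,0,0.4],[0,0,0.4],[0,0,0.16],[0,0,0]],"turn":[0,0,0,0,0,0,0]}';python3 - <<'E'
from h import *
import pickle
where()
fs=load('f2.pkl')
out=[]
for n,(u,v) in(("scene",(222,195)),("wrist",(252,220))):
    f=fs[n]; r=13 if n=="scene" else 45
    g=f["pixels"].max(2)[v-r:v+r,u-r:u+r]; k,l,st,c=cv2.connectedComponentsWithStats((g<50).astype(np.uint8)); i=1+np.argmax(st[1:,4]); out.append((f,c[i]+[u-r,v-r])); print(n,st[i],out[-1][1])
from scipy.optimize import least_squares
def cen(f,x,y,z0):
    a=np.linspace(0,2*np.pi,60); P=np.vstack([np.c_[x+.015*np.cos(a),y+.015*np.sin(a),0*a+z] for z in(z0-.008,z0+.008)])
    M=cv2.moments(cv2.convexHull(proj(f,P).astype(np.float32))); return np.array([M["m10"],M["m01"]])/M["m00"]
for f,u in out: print(least_squares(lambda p:cen(f,*p,.128)-u,[.478,-.076],diff_step=1e-3).x)
p=least_squares(lambda p:np.r_[cen(out[0][0],*p)-out[0][1],cen(out[1][0],*p)-out[1][1]],[.478,-.076,.128],diff_step=1e-3); print(p.x,p.fun)
E
```

```text
t: 8.88
tool_pos: [0.4782, -0.0336, 0.1248]
eef_rot: [-0.002, 0.033, 0.999, 0.0]
ft_force: [-0.1, 0.2, 0.1]
opening: 0.0002
grasp_force: 0.0
t 8.8833 p [ 0.4782 -0.0336  0.1248] r 0.1298 turn 0.291 yaw 0.332 F [-0.1  0.2  0.1] Ftool [ 0.1  0.2 -0.1] 0.00019573777125867246 0.0
scene [ 9  9  9 10 73] [221.91780822 195.04109589]
wrist [  21   19   48   52 1969] [251.42051803 219.97613002]
[ 0.48048544 -0.07722689]
[ 0.47738462 -0.07461207]
[ 0.47827134 -0.0747385   0.12589192] [ 0.5061132  -0.10947044 -0.11517929 -0.03538885]
```

```bash
python3 -m inch '{"jaw":[0,0,0,0,0],"slide":[[0,0,-0.19],[0,0,0],[0.0,-0.15,0],[0,-0.12,0],[0,0,0]],"turn":[0,0,0,0,0]}';python3 -c "
from h import *;where()"
```

```text
t: 9.3
tool_pos: [0.4788, -0.0424, 0.1326]
eef_rot: [0.0, 0.033, 0.999, -0.0]
ft_force: [0.2, 0.3, -0.0]
opening: -0.0
grasp_force: 0.0
t 9.3 p [ 0.4788 -0.0424  0.1326] r 0.1261 turn 0.353 yaw 0.269 F [ 0.2  0.3 -0. ] Ftool [-0.2  0.3  0. ] -2.18008126853281e-06 0.0
```

```bash
python3 -m inch '{"jaw":[0,0,0,0,0,0,0,0],"slide":[[0,-0.05,0.07],[0,-0.05,0],[0.017,-0.07,0],[0.017,-0.07,0],[0.017,-0.07,0],[0.017,-0.07,0],[0.017,-0.07,0],[0,0,0]],"turn":[0,0,-0.2,-0.2,-0.2,-0.2,-0.2,0]}';python3 - <<'E'
from h import *
import pickle
where()
f=robot.grab_frame("scene"); g=cv2.resize(f["pixels"][150:250,170:280],None,fx=6,fy=6,interpolation=2); cv2.imwrite('pics/s3.png',g)
E
```

```text
t: 9.97
tool_pos: [0.4757, -0.0547, 0.1302]
eef_rot: [0.0, -0.012, 1.0, 0.0]
ft_force: [-0.5, 0.8, -0.7]
opening: 0.0001
grasp_force: 0.4
t 9.9667 p [ 0.4757 -0.0547  0.1302] r 0.1256 turn 0.455 yaw 0.258 F [-0.5  0.8 -0.7] Ftool [0.5 0.8 0.7] 0.00010117230676074217 0.38645493797957897
```

View pics/s3.png

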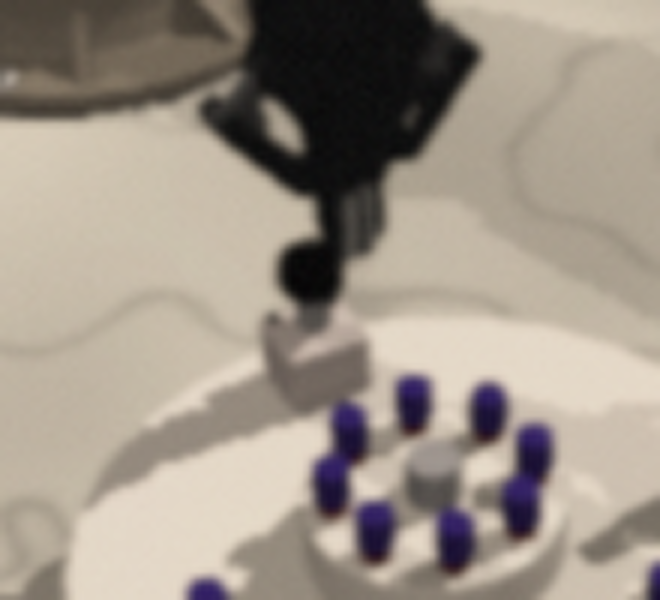

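The finger is just at the knob (knob at crop (310,271), not yet moved). I continue along the arc.

```bash
python3 -m inch '{"jaw":[0,0,0,0,0,0],"slide":[[0.017,-0.07,0],[0.017,-0.07,0],[0.017,-0.07,0],[0.017,-0.07,0],[0.017,-0.07,0],[0,0,0]],"turn":[-0.2,-0.2,-0.2,-0.2,-0.2,0]}'
cat >> h.py <<'E'
from scipy.optimize import least_squares
def cen(f,x,y,z0):
    a=np.linspace(0,2*np.pi,60); P=np.vstack([np.c_[x+.015*np.cos(a),y+.015*np.sin(a),0*a+z] for z in(z0-.008,z0+.008)])
    M=cv2.moments(cv2.convexHull(proj(f,P).astype(np.float32))); return np.array([M["m10"],M["m01"]])/M["m00"]
def pt(th,z): a=np.radians(141)+th; return C[0]+.12*np.cos(a),C[1]+.12*np.sin(a),z
def look(name=None):
    "scene view: neck+block region template-free: fit block/knob by turn and height from the scene blob"
    f=robot.grab_frame("scene"); 
    if name: cv2.imwrite(name,cv2.resize(f["pixels"][150:270,150:280],None,fx=5,fy=5,interpolation=2))
    return f
E
python3 - <<'E'
from h import *
where(); f=look('pics/s4.png')
for th in(.62,.66,.7,.74): print(th,np.round(cen(f,*pt(th,.128)),1),np.round(cen(f,*pt(th,.12)),1))
E
```

```text
t: 10.52
tool_pos: [0.4738, -0.0653, 0.1302]
eef_rot: [0.0, -0.056, 0.998, 0.0]
ft_force: [1.1, 3.0, -1.2]
opening: -0.0002
grasp_force: 1.1
t 10.5167 p [ 0.4738 -0.0653  0.1302] r 0.1255 turn 0.541 yaw 0.259 F [ 1.1  3.  -1.2] Ftool [-1.4  2.9  1.2] -0.00020293910514941247 1.103832721710205
0.62 [221.8 194.5] [221.9 196.9]
0.66 [220.1 195. ] [220.3 197.4]
0.7 [218.4 195.6] [218.6 198. ]
0.74 [216.8 196.2] [217.  198.6]
```

View pics/s4.png

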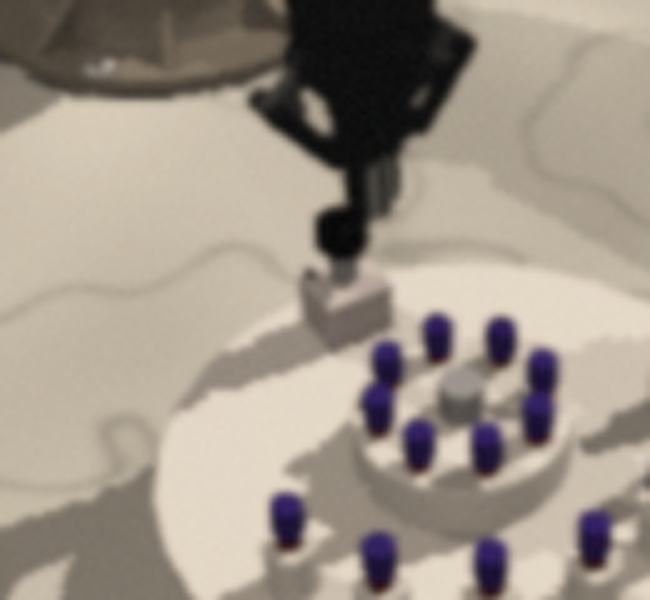

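```bash
python3 -m inch '{"jaw":[0,0,0,0,0,0,0,0],"slide":[[0.009,-0.035,0],[0.009,-0.035,0],[0.009,-0.035,0],[0.009,-0.035,0],[0.009,-0.035,0],[0.009,-0.035,0],[0.009,-0.035,0],[0.009,-0.035,0]],"turn":[-0.1,-0.1,-0.1,-0.1,-0.1,-0.1,-0.1,-0.1]}'; python3 -c "
from h import *;where()"
```

```text
t: 11.23
tool_pos: [0.4729, -0.0738, 0.1303]
eef_rot: [0.0, -0.09, 0.996, 0.0]
ft_force: [1.6, 4.3, 0.4]
opening: -0.0
grasp_force: 1.9
t 11.2333 p [ 0.4729 -0.0738  0.1303] r 0.1254 turn 0.608 yaw 0.261 F [1.6 4.3 0.4] Ftool [-2.3  3.9 -0.4] -1.069486168330374e-05 1.908145621418953
```

```bash
python3 -m inch '{"jaw":[0,0,0,0,0,0],"slide":[[0.009,-0.035,0],[0.009,-0.035,0],[0.009,-0.035,0],[0.009,-0.035,0],[0.009,-0.035,0],[0.009,-0.035,0]],"turn":[-0.1,-0.1,-0.1,-0.1,-0.1,-0.1]}'; python3 -c "
from h import *;where()"
```

```text
t: 11.73
tool_pos: [0.4726, -0.0802, 0.1303]
eef_rot: [0.0, -0.116, 0.993, 0.0]
ft_force: [0.2, 5.4, -0.2]
opening: 0.0001
grasp_force: 2.5
t 11.7333 p [ 0.4726 -0.0802  0.1303] r 0.1254 turn 0.660 yaw 0.262 F [ 0.2  5.4 -0.2] Ftool [-1.5  5.2  0.2] 9.284209568457267e-05 2.539212182164192
```

```bash
python3 -m inch '{"jaw":[0,0,0,0,0,0],"slide":[[0.009,-0.035,0],[0.009,-0.035,0],[0.009,-0.035,0],[0.009,-0.035,0],[0.009,-0.035,0],[0.009,-0.035,0]],"turn":[-0.1,-0.1,-0.1,-0.1,-0.1,-0.1]}'; python3 -c "
from h import *;where()"
```

```text
t: 12.23
tool_pos: [0.4727, -0.0867, 0.1303]
eef_rot: [0.0, -0.142, 0.99, 0.0]
ft_force: [1.2, 6.0, -0.1]
opening: -0.0001
grasp_force: 2.5
t 12.2333 p [ 0.4727 -0.0867  0.1303] r 0.1253 turn 0.711 yaw 0.263 F [ 1.2  6.  -0.1] Ftool [-2.9  5.4  0.1] -8.581794601846525e-05 2.519225925207138
```

```bash
python3 -m inch '{"jaw":[0,0,0,0,0,0],"slide":[[0.009,-0.035,0],[0.009,-0.035,0],[0.009,-0.035,0],[0.009,-0.035,0],[0.009,-0.035,0],[0.009,-0.035,0]],"turn":[-0.1,-0.1,-0.1,-0.1,-0.1,-0.1]}'; python3 -c "
from h import *;where()"
```

```text
t: 12.73
tool_pos: [0.4729, -0.0933, 0.1303]
eef_rot: [0.0, -0.168, 0.986, 0.0]
ft_force: [0.8, 3.2, -1.3]
opening: 0.0002
grasp_force: 1.3
t 12.7333 p [ 0.4729 -0.0933  0.1303] r 0.1253 turn 0.764 yaw 0.262 F [ 0.8  3.2 -1.3] Ftool [-1.8  2.8  1.3] 0.00021828980752074877 1.2698785588145256
```

```bash
python3 -m inch '{"jaw":[0,0,0,0],"slide":[[0.009,-0.035,0],[0.009,-0.035,0],[0.009,-0.035,0],[0.009,-0.035,0]],"turn":[-0.1,-0.1,-0.1,-0.1]}'; python3 -c "
from h import *;where();look('pics/s5.png')"
```

```text
t: 13.07
tool_pos: [0.4733, -0.0973, 0.1303]
eef_rot: [0.0, -0.185, 0.983, 0.0]
ft_force: [0.2, 7.5, 2.7]
opening: -0.0004
grasp_force: 3.3
t 13.0667 p [ 0.4733 -0.0973  0.1303] r 0.1253 turn 0.796 yaw 0.265 F [0.2 7.5 2.7] Ftool [-2.9  6.9 -2.7] -0.0004143347755463594 3.3421895653009415
```

View pics/s5.png

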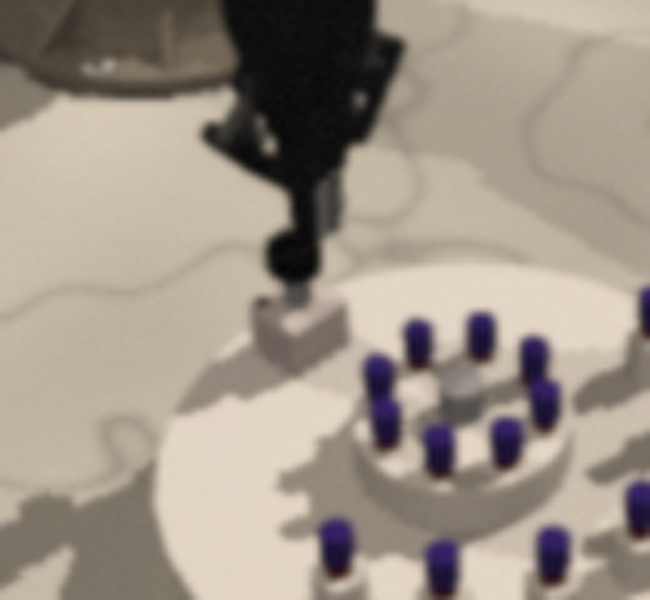

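The knob is at crop (293,258), i.e. pixel (208.6,201.6). The neck shows above the block, so the pin still seems to be riding.

```bash
python3 - <<'E'
from h import *
f=load('f0.pkl')["scene"]
for th in(.88,.92,.96,1.0): print(th,np.round(cen(f,*pt(th,.128)),1),np.round(cen(f,*pt(th,.12)),1))
E
python3 -m inch '{"jaw":[0],"slide":[[0,0,0]],"turn":[0]}'; python3 -c "
from h import *;where()"
```

```text
0.88 [211.4 198.7] [211.6 201.1]
0.92 [210.  199.4] [210.2 201.8]
0.96 [208.5 200.3] [208.8 202.7]
1.0 [207.2 201.1] [207.4 203.5]
t: 13.2
tool_pos: [0.4733, -0.0975, 0.1303]
eef_rot: [0.0, -0.185, 0.983, 0.0]
ft_force: [0.4, 5.9, 1.9]
opening: 0.0001
grasp_force: 2.5
t 13.2 p [ 0.4733 -0.0975  0.1303] r 0.1254 turn 0.798 yaw 0.263 F [0.4 5.9 1.9] Ftool [-2.5  5.4 -1.9] 0.00010635104256296018 2.497759982943535
```

```bash
python3 -m inch '{"jaw":[0,0,0],"slide":[[0.009,-0.035,0],[0.009,-0.035,0],[0,0,0]],"turn":[-0.1,-0.1,0]}'; python3 -c "
from h import *;where()"
```

```text
t: 13.45
tool_pos: [0.4736, -0.0997, 0.1303]
eef_rot: [0.0, -0.194, 0.981, 0.0]
ft_force: [1.4, 5.5, 1.5]
opening: -0.0003
grasp_force: 2.3
t 13.45 p [ 0.4736 -0.0997  0.1303] r 0.1253 turn 0.815 yaw 0.263 F [1.4 5.5 1.5] Ftool [-3.3  4.6 -1.5] -0.0002574167281612709 2.2654496133327484
```

```bash
python3 -m inch '{"jaw":[0,0,0,0],"slide":[[0.009,-0.035,0],[0.009,-0.035,0],[0.009,-0.035,0],[0.009,-0.035,0]],"turn":[-0.1,-0.1,-0.1,-0.1]}'; python3 -c "
from h import *;where()"
```

```text
t: 13.78
tool_pos: [0.4742, -0.1038, 0.1303]
eef_rot: [0.0, -0.211, 0.977, 0.0]
ft_force: [-0.1, 7.4, 2.0]
opening: 0.0002
grasp_force: 3.2
t 13.7833 p [ 0.4742 -0.1038  0.1303] r 0.1253 turn 0.848 yaw 0.265 F [-0.1  7.4  2. ] Ftool [-3.   6.8 -2. ] 0.00016299366385827535 3.2140962034463882
```

```bash
python3 -m inch '{"jaw":[0,0,0,0],"slide":[[0.009,-0.035,0],[0.009,-0.035,0],[0.009,-0.035,0],[0.009,-0.035,0]],"turn":[-0.1,-0.1,-0.1,-0.1]}'; python3 -c "
from h import *;where()"
```

```text
t: 14.12
tool_pos: [0.4751, -0.1081, 0.1303]
eef_rot: [0.0, -0.228, 0.974, 0.0]
ft_force: [1.0, 6.7, 2.0]
opening: 0.0003
grasp_force: 3.0
t 14.1167 p [ 0.4751 -0.1081  0.1303] r 0.1252 turn 0.883 yaw 0.265 F [1.  6.7 2. ] Ftool [-3.9  5.5 -2. ] 0.00030186975103730095 2.9529183357954025
```

```bash
python3 -m inch '{"jaw":[0,0,0,0],"slide":[[0.009,-0.035,0],[0.009,-0.035,0],[0.009,-0.035,0],[0.009,-0.035,0]],"turn":[-0.1,-0.1,-0.1,-0.1]}'; python3 -c "
from h import *;where();look('pics/s6.png')"
```

```text
t: 14.45
tool_pos: [0.476, -0.1123, 0.1303]
eef_rot: [0.0, -0.245, 0.97, 0.0]
ft_force: [-0.9, 6.5, 2.5]
opening: -0.0001
grasp_force: 2.9
t 14.45 p [ 0.476  -0.1123  0.1303] r 0.1251 turn 0.918 yaw 0.266 F [-0.9  6.5  2.5] Ftool [-2.3  6.2 -2.5] -0.00014091203648611093 2.8557242453098297
```

View pics/s6.png

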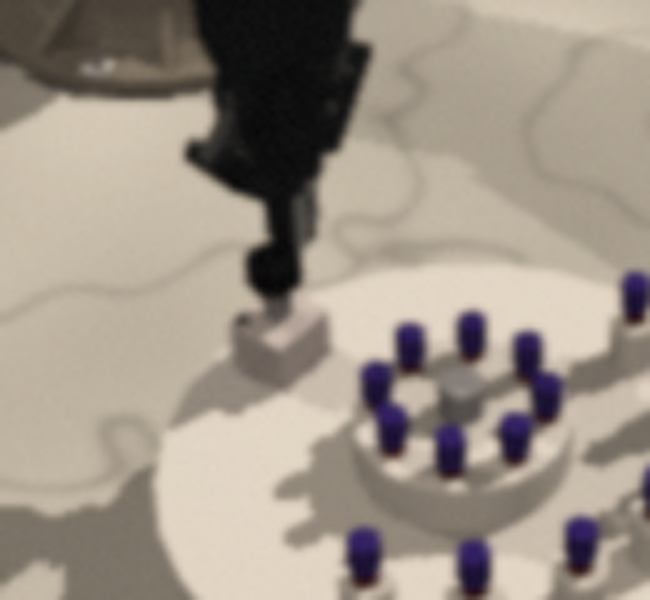

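Still riding, with the knob at crop (273,270), a turn of about 1.08. I carry on in small steps.

```bash
python3 -m inch '{"jaw":[0,0,0,0],"slide":[[0.009,-0.035,0],[0.009,-0.035,0],[0.009,-0.035,0],[0.009,-0.035,0]],"turn":[-0.1,-0.1,-0.1,-0.1]}'; python3 -c "
from h import *;where()"
```

```text
t: 14.83
tool_pos: [0.4769, -0.1174, 0.1302]
eef_rot: [-0.0, -0.262, 0.965, -0.0]
ft_force: [0.0, -0.7, 0.1]
opening: -0.0003
grasp_force: 0.0
t 14.8333 p [ 0.4769 -0.1174  0.1302] r 0.1256 turn 0.959 yaw 0.258 F [ 0.  -0.7  0.1] Ftool [ 0.4 -0.6 -0.1] -0.00025746700370854394 0.0
```

Contact force fell to zero, so the pin appears to have dropped. I rise clear and check.

```bash
python3 -m inch '{"jaw":[0,0,0,0,0,0,0,0],"slide":[[0,0,-0.3],[0,0,-0.9],[0,0.6,-0.9],[0,0.9,-0.9],[0,0.9,-0.3],[0,0.9,0],[0,0,0],[0,0,0]],"turn":[0,0,0,0,0,0,0,0]}'; python3 - <<'E'
from h import *
where(); f=look('pics/s7.png'); t=robot.grab_frame("top")
def blob(f,u,v,r,th):
    g=f["pixels"].max(2); u,v=int(u),int(v); sub=g[v-r:v+r+1,u-r:u+r+1]
    n,l,st,c=cv2.connectedComponentsWithStats((sub<th).astype(np.uint8)); i=1+np.argmax(st[1:,4]); print(st[i]); return c[i]+[u-r,v-r]
ks=blob(f,*cen(f,*pt(1.11,.12)),9,55); p0=proj(t,[pt(1.11,.12)])[0]; kt=blob(t,*p0,8,60); print(ks,kt)
r=least_squares(lambda p:np.r_[cen(f,*pt(*p))-ks],[1.1,.12],diff_step=1e-3); print("scene fit turn,z",r.x,r.fun)
r=least_squares(lambda p:np.r_[cen(f,*p)-ks,cen(t,*p)-kt],[.484,-.12,.12],diff_step=1e-3); print("tri",r.x,r.fun,"turn",np.arctan2(r.x[1]-C[1],r.x[0]-C[0])%(2*np.pi)-np.radians(141))
E
```

```text
t: 15.5
tool_pos: [0.4268, -0.0309, 0.2301]
eef_rot: [0.0, -0.262, 0.965, -0.001]
ft_force: [0.6, -0.7, 0.5]
opening: 0.0001
grasp_force: 0.0
t 15.5 p [ 0.4268 -0.0309  0.2301] r 0.1791 turn 0.389 yaw 0.830 F [ 0.6 -0.7  0.5] Ftool [-0.2 -0.9 -0.5] 9.725223136702314e-05 0.0
[ 4  6 10 11 84]
[ 8  3  8  9 50]
[202.55952381 207.48809524] [312.38 181.3 ]
scene fit turn,z [1.15366119 0.11902144] [-9.84785061e-07  1.92193227e-07]
tri [ 0.4922914  -0.14001973  0.12050137] [-0.40552979  0.01556579 -0.4603177  -0.18717526] turn 1.1698624031389309
```

View pics/s7.png

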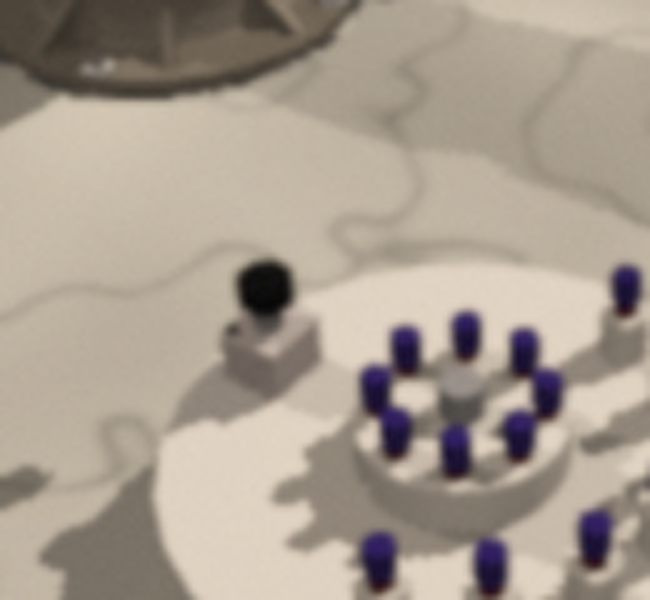

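The knob sits low on the block at crop (265,287). It measures 0.119–0.120 m high at a turn of about 1.15, so the pin is fully home and the arm is clear.

```bash
python3 -c "
from station import robot
print(robot.finish_job())"
```

```text
the job is handed in; nothing more can be done
None
```

The carousel is at its next stop, about 1.15 rad counter-clockwise; by camera the pin is fully home (knob at 0.119–0.120 m), the arm is clear and the job is handed in. Closing the grip pressed the seated knob down with about 12 N, under the 25 N bending limit.

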